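Dry-test an ink-refill syringe and rack it or discard it

ROBOT

A 7-joint arm with a two-finger parallel gripper is mounted at the origin on the work surface; the furniture and walls round the work are solid. World frame = base frame: x ahead of the robot, y to its left, z up, the work surface at z = 0. Lengths are in m, angles in rad, forces in N, time in s.
With the tool pointing down it reaches from about 0.425 to 0.925 m from the base axis. Payload 6.8 kg.
Tool frame: the origin (TCP) lies at the very end of the fingers, on their centre line; the grasp point (between the pads) lies 19 mm behind it; z points along the fingers, y is the line along which they close (so a half turn about z gives the same grasp; the last joint's range is limited). The gripper opens to 85 mm and grips with 20 to 120 N. Pads are 22 mm wide; open, the fingers measure 114 mm over their backs; the gripper's body (76 mm by 85 mm) begins 54 mm behind the grasp point. The pads swing forward as they close: fully open they stand 13 mm farther back than shut.
Start: joints at [1.164, 0.477, 0.022, 1.555, -0.011, 1.109, -0.083], TCP at [0.199, -0.645, 0.231] pointing down, gripper open.
Joint ranges: [-2.96, 2.96], [-0.34, 2.1], [-1.41, 1.46], [0.24, 2.44], [-1.37, 4.51], [0.17, 1.92], [-2.96, 2.96]. Speed limits (rad/s): [2.39, 2.39, 3.14, 3.14, 3.14, 3.14, 3.14].

INTERFACE

Orientations are given as a unit quaternion [w, x, y, z].
In Python, from station import bot gives the robot as it stands. The module is installed in compiled form; this text tells all that it offers.
- The arm moves only by the shell command python3 -m jog 'ROWS' [OPENING] [FORCE]. ROWS is JSON, a list of rows, each a list of 4 numbers: the shift along the tool's x, y, z in cm, then the turn about the tool's z in rad. In form: [[x, y, z, spin], ...]. A call has 1 to 20 rows; each row is the pose to reach, as a shift and turn from the pose commanded when the call began, along the tool's axes at that moment; what a row does not reach only later rows make up. A row lasts 1/12 s, in which the tool goes at most 41.7 mm and 7.16 degrees, less where a joint would pass 70% of its speed; a pose out of reach is approached as far as the arm can. A call with a gripper value outside its range is refused whole. OPENING is the closure, from -1 (fully open) to 1 (shut), set as the call begins (- or left out, the last holds). The fingers move at their own pace and stop on an object; FORCE is the grip in N (left out, the last holds). Time passes only in rows, so rows that repeat a pose let the fingers close. It gives the time, the measured TCP pose, the force, the opening and the grip force at its end, in the units of the state.
- bot.get_obs(): the state, without advancing time (a new reading comes with each control period).
- bot.read_camera(name): name is "side" or "top"; returns a dict with "pixels" (400x640x3 uint8, red, green, blue), "depth" (400x640 float32, m along the optical axis (not along the pixel's ray), 0 where there is no reading), "fovy" (degrees; the focal length in pixels is half the picture's height over the tangent of half this angle, whatever the lens; pixels are square), "cx", "cy" (the principal point, pixels), "distortion" ([k1, k2, p1, p2, k3] as OpenCV has them; the pictures are not rectified), "pose" (4x4, takes a point from camera to world coordinates). Camera axes: x right, y down, z forward; pixel columns grow to the right and rows downward; lengths in m; the calibration is good to about 2 mm. A picture is of the moment at which its call begins.
- bot.hand_in(): hands the job in; it is judged then, once.
The state is a dict: "t": time; "q": joint angles; "joint_vel": joint speeds; "joint_torque": joint torques, N m; "eef_pos": TCP position; "tool_rot": TCP orientation; "contact_force": force on the tool from outside, world axes, zero at the start; "torque": the same for the moment, N m; "gripper_width": opening from 0.0 (shut) to 1.0 (fully open); "grasp_force": force on a finger pad.
Only numpy, scipy, OpenCV 4.12 (cv2) and the standard library are available. Lean on these libraries where they do the work, as an engineer would, in place of code of your own. Each camera call takes 0.05 s, during which the arm holds its last target. There are 200 camera calls.

TASK

Before it is used for refilling ink, dry-test the empty syringe in the steel stand: press its plunger gently straight down until it either bottoms fully home or clearly binds on the way; never force a plunger that binds. If it went fully home, stand the syringe tip down and fully seated in the empty hole of the wooden rack; if it bound part-way, discard it into the black cup. Let go of it and leave everything else on the desk where it is.

Things in the scene. Friction and masses are not known exactly. Their poses are not given: they have to be found in the camera images.
- syringe: Empty white refill syringe, upright in the steel stand, about 80 g. Origin at the end of its tip, z up its axis. Tip 12 mm long, 6 mm thick; barrel 22 mm in diameter from z = 12 to 92 mm, with an oblong finger flange at its top, 24 (x) by 46 (y) by 3 mm. It can be lifted by the thumb rest and hangs plumb from it: the seal holds the plunger against a pull of 4.5 N.
- plunger (a joint): Push-in of the plunger in m, 0 drawn out; starts at 0 to 0.008, stays where left. A sound one slides at a steady 4 to 5 N to the rubber end stop at 0.0425 (then +3 N per mm); over 0.041 is fully home. In a bad one (every second, looks the same) a tight spot beginning between 0.015 and 0.029 adds 1.5 N per mm of further push; a push of about 10 N shows it plainly, over 20 N would be forcing it.
- thumb_top (a point): Centre of the top face of the thumb rest, the grey disc on the upper end of the plunger rod. In the syringe's frame it lies at z = 0.152 m minus the plunger's value, so 14 to 18 mm above the flange's top when home.
- stand: The heavy steel test stand, fixed: a round foot 92 mm across with an upright round socket in the middle, outside 38 mm in diameter, its rim 58 mm above the desk. Origin under its centre. The bore is 24 mm wide and 34 mm deep, with a narrower pocket for the tip below it.
- stand_seat (a point): On the stand's axis, 12 mm above the desk: where the tip end of the seated syringe lies.
- rack: Drilled wooden rack, fixed: block 64 (x) by 172 (y) by 50 mm high, origin under its centre. Three holes 56 mm apart along its y axis, 25 mm wide, 3 mm chamfer, 34 mm deep, with a 10 mm pocket for the tip below. Passed syringes of the same kind stand in the middle and +y holes, plungers home, tops 111 mm above the desk; the -y hole is empty.
- rack_hole (a point): On the axis of the empty hole, on its floor 16 mm above the desk, on which the shoulder of a seated barrel rests (the syringe's tip end, its origin, then lies 12 mm lower, 4 mm above the desk).
- cup: The black plastic waste cup, fixed: round and open, about 82 mm across its rim, 88 mm high, wall 3 mm, empty. Origin under its centre.
- ink_bottle: Bystander: ink bottle with a black cap, 52x52x56 mm. Origin under its centre.
- notebook: Bystander: blue spiral notebook, 148x109x14 mm, lying flat. Origin under its centre.
- calculator: Bystander: black desk calculator, 118x68x13 mm. Origin under its centre.
- ink_pad: Bystander: closed blue tin ink pad, 58x86x17 mm. Origin under its centre.
- eraser: Bystander: eraser in a blue sleeve, 22x52x13 mm. Origin under its centre.
- thumb_rest: The thumb rest itself, the grey disc on top of the plunger rod: 26 mm in diameter, 5 mm thick. Origin under its centre, on the plunger's axis; z up.

How it is judged:
By the outcome, as a careful person would: the job done as asked, in the order asked, and still so for the second after the job is handed in, with the robot touching nothing.
It also fails if it takes over 58 s, if anything falls off the work surface, if the arm or the gripper's body presses on something with over 40 N, if the wrist force passes 120 N, or if a joint passes its speed limit or range.

## Working session

There is one attempt and no reset: what is moved stays moved. The work goes in short steps, Python scripts to look and compute and a shell command to move; the robot and the scene stay as the last step left them, time stands still between calls to the robot, and variables do not carry over. Pictures are saved under pics/ and viewed, at most 10 in all, crops included, and the job is handed in when it is done.

```bash
mkdir -p pics; cat > h.py <<'E'
from station import bot
import numpy as np, cv2
def cam(n):
    c=bot.read_camera(n); f=200/np.tan(np.radians(c["fovy"])/2)
    c["K"]=np.array([[f,0,c["cx"]],[0,f,c["cy"]],[0,0,1]]); c["D"]=np.array(c["distortion"]); return c
def ray(c,uv):
    p=cv2.undistortPoints(np.array(uv,float).reshape(-1,1,2),c["K"],c["D"]).reshape(-1,2)
    d=np.c_[p,np.ones(len(p))]@c["pose"][:3,:3].T
    return c["pose"][:3,3],d
def plane(c,uv,z):
    o,d=ray(c,uv); return o+d*((z-o[2])/d[:,2])[:,None]
def cloud(c):
    v,u=np.mgrid[:400,:640]; p=cv2.undistortPoints(np.c_[u.ravel(),v.ravel()].astype(float).reshape(-1,1,2),c["K"],c["D"]).reshape(-1,2)
    P=np.c_[p,np.ones(len(p))]*c["depth"].reshape(-1,1)
    return (P@c["pose"][:3,:3].T+c["pose"][:3,3]).reshape(400,640,3)
def proj(c,X):
    T=np.linalg.inv(c["pose"]); return cv2.projectPoints(np.array(X,float).reshape(-1,1,3),cv2.Rodrigues(T[:3,:3])[0],T[:3,3],c["K"],c["D"])[0].reshape(-1,2)
def save(c,n): cv2.imwrite("pics/"+n,c["pixels"][:,:,::-1])
E
python3 - <<'E'
from h import *
for n in("top","side"):
    c=cam(n); save(c,n+"0.png"); print(n,c["pose"].round(3).tolist(),c["fovy"],c["D"])
o=bot.get_obs(); print({k:np.round(v,4).tolist() for k,v in o.items()})
E
```

```text
top [[-0.02, -0.991, 0.135, 0.259], [-1.0, 0.019, -0.005, -0.036], [0.003, -0.135, -0.991, 1.469], [0.0, 0.0, 0.0, 1.0]] 46.05427816590664 [-0.00764737  0.          0.          0.          0.        ]
side [[-0.998, -0.027, 0.05, 0.393], [-0.057, 0.478, -0.876, 0.918], [-0.0, -0.878, -0.479, 0.65], [0.0, 0.0, 0.0, 1.0]] 51.294747467749445 [0.01128415 0.         0.         0.         0.        ]
{'t': 0.1, 'q': [1.1639, 0.4777, 0.0223, 1.5564, -0.0115, 1.1093, -0.0831], 'joint_vel': [0.0008, -0.0012, 0.0013, -0.0023, 0.0004, 0.0011, 0.0001], 'joint_torque': [0.005, -59.7758, 1.6138, -28.1955, 0.0128, 0.005, 0.0], 'eef_pos': [0.1985, -0.6446, 0.2304], 'tool_rot': [-0.0008, 0.9889, 0.1488, -0.0002], 'contact_force': [-0.1091, -0.0417, 0.0026], 'torque': [0.0197, 0.0239, -0.0291], 'grasp_force': 0.0, 'gripper_width': 1.0006}
```

View pics/top0.png

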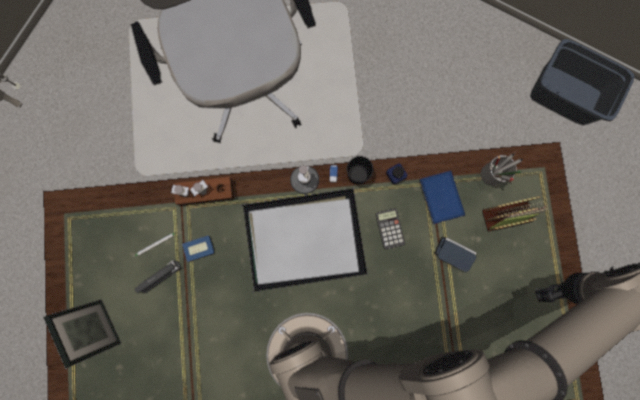

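View pics/side0.png

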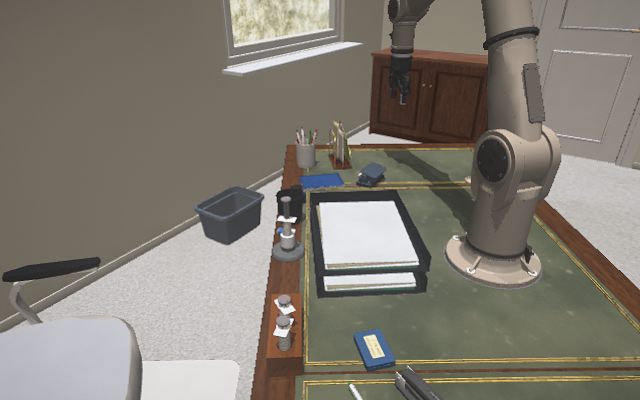

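Top view: stand at about (305,178), rack at (203,189) with its empty hole near (221,188), cup at (360,170). In the side view the syringe's thumb rest is near (287,200), and the rack is at (284,330). Next, enlarged crops.

```bash
python3 - <<'E'
from h import *
t=cam("top");s=cam("side")
a=cv2.resize(t["pixels"][150:215,165:385],None,fx=3.6,fy=3.6,interpolation=cv2.INTER_CUBIC)
b=cv2.resize(s["pixels"][180:380,250:320],None,fx=3,fy=3,interpolation=cv2.INTER_CUBIC)
cv2.imwrite("pics/a.png",a[:,:,::-1]); cv2.imwrite("pics/b.png",b[:,:,::-1])
P=cloud(t);S=cloud(s)
for n,X in(("t",P),("s",S)):
    for lab,m in (("stand region top",(abs(X[...,0]-.72)<.15)&(abs(X[...,1])<.07)&(X[...,2]>.13)&(X[...,2]<.2)),):
        q=X[m]; print(n,lab,len(q),q.mean(0).round(4) if len(q) else 0,np.percentile(q,[0,50,100],axis=0).round(4).tolist() if len(q) else 0)
for uv in ((305,174),(305,178),(222,188),(180,190),(200,188),(360,170)): print(uv,P[uv[1],uv[0]].round(3),plane(t,[uv],.1).round(3))
E
```

```text
t stand region top 0 0 0
s stand region top 0 0 0
(305, 174) [ 0.529 -0.004  0.108] [[ 0.531 -0.004  0.1  ]]
(305, 178) [ 0.517 -0.004  0.107] [[ 0.519 -0.004  0.1  ]]
(222, 188) [0.508 0.258 0.016] [[0.493 0.241 0.1  ]]
(180, 190) [0.488 0.361 0.112] [[0.49  0.365 0.1  ]]
(200, 188) [0.493 0.303 0.111] [[0.495 0.306 0.1  ]]
(360, 170) [ 0.559 -0.176  0.007] [[ 0.54  -0.167  0.1  ]]
```

View pics/a.png

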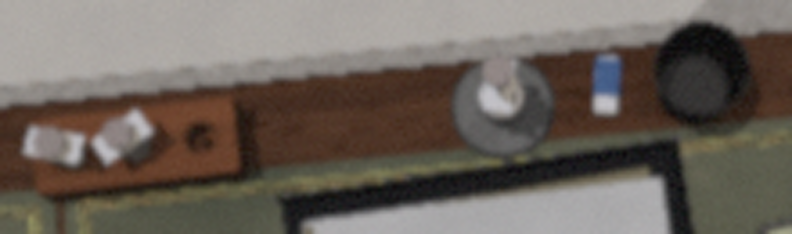

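View pics/b.png

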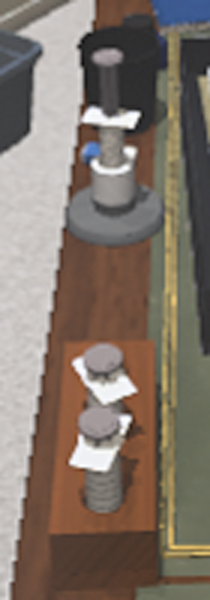

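The crops show the thumb rest at crop pixel (498,70) in the top view and (107,57) in the side view. The flange's long axis is diagonal, the hole is at top-crop (201,137) and the cup mouth at (700,78). Now I'll measure with the clouds.

```bash
python3 - <<'E'
from h import *
for n in("top","side"):
    c=cam(n);X=cloud(c);hsv=cv2.cvtColor(c["pixels"],cv2.COLOR_RGB2HSV)
    def rep(lab,m):
        q=X[m]
        if len(q)<4: print(n,lab,len(q));return
        (cc,sz,an)=cv2.minAreaRect(q[:,:2].astype(np.float32)); 
        print(n,lab,len(q),"mean",q.mean(0).round(4),"rect",np.round(cc,4),np.round(sz,3),round(an,1),"zpct",np.percentile(q[:,2],[5,50,95]).round(4), "circ",[np.round(v,4) for v in cv2.minEnclosingCircle(q[:,:2].astype(np.float32))])
    x,y,z=X[...,0],X[...,1],X[...,2]
    near=(abs(x-.53)<.06)&(abs(y+.004)<.06)
    rep("thumb",near&(z>.142)&(z<.18))
    rep("flange",near&(z>.096)&(z<.115)&(hsv[...,2]>150)&(hsv[...,1]<40))
    rep("socket",near&(z>.05)&(z<.065))
    rep("foot",near&(z>.006)&(z<.025)&(hsv[...,1]<60))
    rk=(x>.43)&(x<.58)&(y>.2)&(y<.42)
    rep("racktop",rk&(z>.044)&(z<.056))
    rep("rack+syr",rk&(z>.044)&(z<.13))
    for y0 in(.305,.361): rep("passed",(abs(y-y0)<.028)&rk&(z>.106)&(z<.118))
    rep("hole",(x>.46)&(x<.53)&(y>.22)&(y<.28)&(z<.04)&(z>.005))
    rep("cup",(x>.48)&(x<.62)&(y>-.23)&(y<-.11)&(z>.082)&(z<.096))
    a=near&(z>.03)
    print(np.histogram(z[a],np.arange(.03,.2,.01)))
E
```

```text
top thumb 62 mean [0.5315 0.0007 0.1628] rect [ 5.321e-01 -1.000e-04] [0.023 0.024] 87.4 zpct [0.1591 0.1628 0.1678] circ [array([0.531 , 0.0011]), np.float64(0.0133)]
top flange 56 mean [0.5207 0.0021 0.1044] rect [0.529  0.0017] [0.024 0.041] 89.0 zpct [0.0998 0.1035 0.1098] circ [array([ 0.5297, -0.0018]), np.float64(0.0218)]
top socket 32 mean [ 0.525  -0.0033  0.0572] rect [5.254e-01 4.000e-04] [0.026 0.036] 10.4 zpct [0.0517 0.0578 0.0628] circ [array([0.5306, 0.0012]), np.float64(0.0185)]
top foot 394 mean [5.237e-01 3.000e-04 1.130e-02] rect [0.5289 0.0006] [0.09  0.088] 7.0 zpct [0.0067 0.0111 0.0167] circ [array([ 0.5238, -0.0053]), np.float64(0.0544)]
top racktop 835 mean [0.493  0.3049 0.0502] rect [0.4957 0.3125] [0.066 0.174] 5.9 zpct [0.0458 0.0502 0.0547] circ [array([0.4956, 0.312 ]), np.float64(0.0914)]
top rack+syr 1139 mean [0.4929 0.3123 0.0629] rect [0.4957 0.3125] [0.066 0.174] 5.9 zpct [0.0461 0.0516 0.1121] circ [array([0.4956, 0.312 ]), np.float64(0.0914)]
top passed 63 mean [0.4953 0.3123 0.1119] rect [0.4935 0.3118] [0.029 0.024] 18.9 zpct [0.1075 0.1117 0
[... 1883 characters left out ...]
de passed 131 mean [0.4935 0.3679 0.112 ] rect [0.4935 0.3667] [0.024 0.026] 1.9 zpct [0.1091 0.1123 0.1138] circ [array([0.4945, 0.3659]), np.float64(0.0139)]
side hole 18 mean [0.4742 0.25   0.0164] rect [0.4813 0.2514] [0.027 0.054] 5.3 zpct [0.0053 0.0165 0.0253] circ [array([0.4707, 0.2504]), np.float64(0.0271)]
side cup 138 mean [ 0.5432 -0.1704  0.0867] rect [ 0.5319 -0.1643] [0.079 0.117] 75.3 zpct [0.0825 0.0865 0.0912] circ [array([ 0.5302, -0.1572]), np.float64(0.0642)]
(array([ 51,  53,  80,  31,  32,  31,  29, 108,  23,  24,  18,  21,  11,
        49,   0,   0]), array([0.03, 0.04, 0.05, 0.06, 0.07, 0.08, 0.09, 0.1 , 0.11, 0.12, 0.13,
       0.14, 0.15, 0.16, 0.17, 0.18, 0.19]))
```

```bash
python3 -m jog '[[10,-10,-2,0.1],[20,-20,-2,0.2],[30,-30,-2,0.3],[40,-40,-2,0.4],[51,-51.8,-2,0.49],[51,-51.8,-2,0.49],[51,-51.8,-2,0.49],[51,-51.8,-2,0.49],[51,-51.8,-2,0.49],[51,-51.8,-2,0.49],[51,-51.8,-2,0.49],[51,-51.8,-2,0.49],[51,-51.8,-2,0.49],[51,-51.8,-2,0.49],[51,-51.8,-2,0.49],[51,-51.8,-2,0.49],[51,-51.8,-2,0.49],[51,-51.8,-2,0.49],[51,-51.8,-2,0.49],[51,-51.8,-2,0.49]]' 1 20
```

```text
t: 1.97
eef_pos: [0.5337, 0.0011, 0.2512]
tool_rot: [-0.0, 0.996, -0.094, -0.0]
contact_force: [-1.3, -0.5, -1.3]
gripper_width: -0.0
grasp_force: 0.0
```

```bash
python3 -m jog '[[0,0,3,0],[0,0,6,0],[0,0,7.2,0],[0,0,7.2,0],[0,0,7.2,0],[0,0,7.2,0]]'
python3 - <<'E'
from h import *
o=bot.get_obs(); e=o["eef_pos"]; print(np.round(e,4),np.round(o["contact_force"],2))
s=cam("side");X=cloud(s);z=X[...,2]
m=(np.abs(X[...,0]-.533)<.05)&(np.abs(X[...,1])<.05)
for a,b in((.158,.168),(.172,.18),(.18,.19),(.19,.2)):
    q=X[m&(z>a)&(z<b)]; print(a,len(q),q.mean(0).round(4),q.min(0).round(4),q.max(0).round(4))
u=proj(s,[e])[0]; print(u)
I=s["pixels"].copy(); r,c=int(u[1]),int(u[0])
cv2.imwrite("pics/c.png",cv2.resize(I[r-50:r+60,c-50:c+50],None,fx=5,fy=5,interpolation=cv2.INTER_CUBIC)[:,:,::-1])
E
```

```text
t: 2.47
eef_pos: [0.5343, -0.001, 0.1805]
tool_rot: [0.0, 0.995, -0.096, 0.001]
contact_force: [-0.2, 0.0, -0.0]
gripper_width: 0.002
grasp_force: 0.0
[ 0.5343 -0.001   0.1805] [-0.25  0.04 -0.03]
0.158 53 [0.5354 0.002  0.1629] [ 0.5234 -0.0126  0.1588] [0.5484 0.0155 0.1654]<stdin>:6: RuntimeWarning: Mean of empty slice.
  ret = um.true_divide(
Traceback (most recent call last):
ValueError: zero-size array to reduction operation minimum which has no identity
```

```bash
python3 - <<'E'
from h import *
e=bot.get_obs()["eef_pos"];print(e)
out=[]
for n,k in(("side",5),("top",5)):
    s=cam(n);u=proj(s,[e])[0]; print(n,u); r,c=int(u[1]),int(u[0])
    I=cv2.resize(s["pixels"][r-45:r+45,c-35:c+35],None,fx=5,fy=5,interpolation=cv2.INTER_CUBIC)
    cv2.circle(I,(int((u[0]-c+35.5)*5),int((u[1]-r+45.5)*5)),3,(255,0,0),-1); out.append(I)
    X=cloud(s);m=(np.abs(X[...,0]-.533)<.06)&(np.abs(X[...,1])<.06)&(X[...,2]>.168); q=X[m]; print(len(q)); 
    if len(q): print(np.sort(q[:,2])[:5].round(4), np.median(q,0))
cv2.imwrite("pics/c.png",np.hstack(out)[:,:,::-1])
E
```

```text
[ 0.53453118 -0.00065726  0.18077955]
side [285.25658701 192.69824893]
5838
[0.1828 0.1828 0.183  0.1831 0.1832] [0.52489475 0.03397716 0.45613491]
top [302.96133286 167.03701413]
1792
[0.2573 0.2597 0.269  0.2699 0.272 ] [ 0.5172408  -0.00191294  0.5693382 ]
```

View pics/c.png

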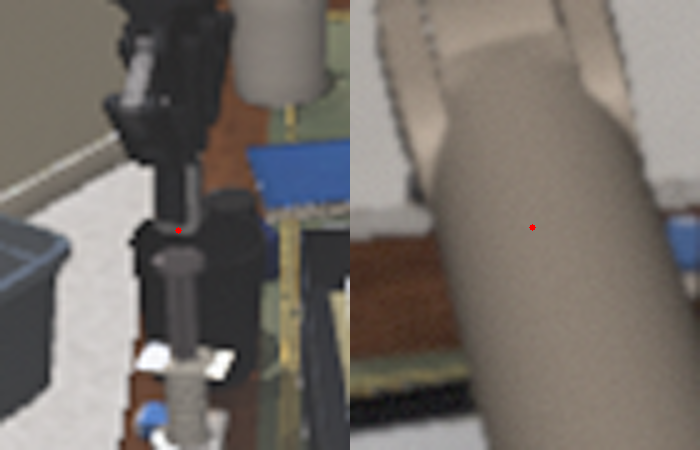

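The fingertips (side crop 180,230) sit directly above the thumb rest (180,262). I'll press down in slow steps.

```bash
python3 -m jog '[[0,0,0.6,0],[0,0,1.1,0],[0,0,1.3,0],[0,0,1.5,0],[0,0,1.7,0],[0,0,1.9,0],[0,0,2.1,0],[0,0,2.1,0],[0,0,2.1,0]]'
```

```text
t: 3.37
eef_pos: [0.5336, 0.0001, 0.1583]
tool_rot: [0.0, 0.995, -0.095, -0.0]
contact_force: [-0.4, 0.7, 1.6]
gripper_width: -0.0
grasp_force: 0.9
```

```bash
python3 -m jog '[[0,0,0.2,0],[0,0,0.4,0],[0,0,0.6,0],[0,0,0.6,0],[0,0,0.6,0]]'
```

```text
t: 3.78
eef_pos: [0.5334, 0.0, 0.1519]
tool_rot: [0.0, 0.995, -0.095, -0.0]
contact_force: [0.0, -0.6, 0.9]
gripper_width: 0.0
grasp_force: 0.5
```

```bash
python3 -m jog '[[0,0,0.1,0],[0,0,0.2,0],[0,0,0.3,0],[0,0,0.4,0]]'
```

```text
t: 4.12
eef_pos: [0.5338, 0.0001, 0.1483]
tool_rot: [-0.0, 0.995, -0.095, 0.0]
contact_force: [-0.9, -0.1, 4.5]
gripper_width: 0.003
grasp_force: 2.2
```

```bash
python3 -m jog '[[0,0,0.1,0],[0,0,0.2,0],[0,0,0.3,0]]'
```

```text
t: 4.37
eef_pos: [0.5341, 0.0001, 0.1456]
tool_rot: [-0.0, 0.995, -0.095, 0.0]
contact_force: [-0.9, 0.5, 8.8]
gripper_width: -0.003
grasp_force: 4.1
```

```bash
python3 -m jog '[[0,0,0.1,0],[0,0,0.2,0],[0,0,0.3,0]]'
```

```text
t: 4.62
eef_pos: [0.5345, 0.0002, 0.1432]
tool_rot: [-0.0, 0.995, -0.095, 0.001]
contact_force: [-0.7, 1.1, 11.3]
gripper_width: 0.002
grasp_force: 5.8
```

The force climbs from 4.5 N to 8.8 N to 11.3 N at about 1.3 N/mm, with the plunger only about 21 mm in. It binds, so I stop pressing and back off. I'll grip the thumb rest for discarding.

```bash
python3 -m jog '[[0,0,-1,0],[0,0,-3,0],[0,0,-5,0],[0,0,-5,0],[0,0,-5,0]]' && python3 -m jog '[[0,0,0,0],[0,0,0,0],[0,0,0,0],[0,0,0,0],[0,0,0,0],[0,0,0,0]]' -0.1 20
python3 - <<'E'
from h import *
s=cam("side");X=cloud(s);m=(np.abs(X[...,0]-.533)<.03)&(np.abs(X[...,1])<.03)
for a,b in((.135,.15),(.1,.11)):
    q=X[m&(X[...,2]>a)&(X[...,2]<b)]; print(np.median(q,0).round(4),np.percentile(q[:,2],[50,95]).round(4))
X=X[(np.abs(X[...,0]-.55)<.06)&(np.abs(X[...,1]+.168)<.06)&(X[...,2]>.08)&(X[...,2]<.095)]
for c in(0,1):print(np.percentile(X[:,c],[2,50,98]).round(4))
E
```

```text
t: 5.03
eef_pos: [0.534, -0.0, 0.1931]
tool_rot: [-0.0, 0.995, -0.096, 0.001]
contact_force: [-0.2, 0.1, -0.5]
gripper_width: 0.004
grasp_force: 0.0
t: 5.53
eef_pos: [0.5335, 0.0001, 0.192]
tool_rot: [0.0, 0.995, -0.095, -0.0]
contact_force: [0.3, -0.5, -0.2]
gripper_width: 0.549
grasp_force: 0.0
[0.5357 0.0022 0.1456] [0.1456 0.1473]
[0.5345 0.002  0.1049] [0.1049 0.1072]
[0.5118 0.5421 0.5888]
[-0.2091 -0.1582 -0.1271]
```

```bash
python3 -m jog '[[0.1,0,2,0],[0.1,0,4,0],[0.1,0,6,0],[0.1,0,6.9,0],[0.1,0,6.9,0],[0.1,0,6.9,0],[0.1,0,6.9,0]]' && python3 -m jog '[[0,0,0,0],[0,0,0,0],[0,0,0,0],[0,0,0,0],[0,0,0,0],[0,0,0,0],[0,0,0,0],[0,0,0,0]]' 1 30
```

```text
t: 6.17
eef_pos: [0.5355, 0.0, 0.1243]
tool_rot: [-0.0, 0.995, -0.095, 0.001]
contact_force: [-1.2, -0.4, 0.4]
gripper_width: 0.55
grasp_force: 0.0
t: 6.83
eef_pos: [0.5357, -0.0001, 0.1244]
tool_rot: [-0.0, 0.995, -0.095, 0.001]
contact_force: [0.2, 0.1, 6.1]
gripper_width: 0.283
grasp_force: 29.3
```

```bash
python3 -m jog '[[0,0,-0.2,0],[0,0,-0.5,0],[0,0,-1,0],[0,0,-1.7,0],[0,0,-2.5,0],[0,0,-3.3,0],[0,0,-4.2,0],[0,0,-5.2,0],[0,0,-6.2,0],[0,0,-7.2,0],[0,0,-8.3,0],[0,0,-9.5,0],[0,0,-10.5,0],[0,0,-10.5,0],[0,0,-10.5,0]]'
python3 - <<'E'
from h import *
o=bot.get_obs();e=np.array(o["eef_pos"]);w,x,y,z=o["tool_rot"];a=2*np.arctan2(y,x);d=np.array([.55,-.168])-e[:2]
print(np.array([[np.cos(a),np.sin(a)],[np.sin(a),-np.cos(a)]])@d*100,a,o["grasp_force"])
out=[]
for n in("side","top"):
    s=cam(n);u=proj(s,[e-[0,0,.07]])[0];r,c=int(u[1]),int(u[0])
    out.append(cv2.resize(s["pixels"][r-50:r+50,c-35:c+35],None,fx=5,fy=5,interpolation=cv2.INTER_CUBIC))
    X=cloud(s);m=(np.abs(X[...,0]-.55)<.055)&(np.abs(X[...,1]+.168)<.055)&(X[...,2]>.08)&(X[...,2]<.095)
    q=X[m];A=np.c_[2*q[:,:2],np.ones(len(q))];f=np.linalg.lstsq(A,(q[:,:2]**2).sum(1),rcond=None)[0];print(n,"cup",f[:2].round(4),np.sqrt(f[2]+f[0]**2+f[1]**2))
cv2.imwrite("pics/d.png",np.hstack(out)[:,:,::-1])
E
```

```text
t: 8.08
eef_pos: [0.535, -0.0001, 0.229]
tool_rot: [-0.0, 0.995, -0.095, 0.001]
contact_force: [-0.2, 0.2, -0.9]
gripper_width: 0.28
grasp_force: 29.4
[ 4.66806301 16.19719281] -0.19127934766545424 29.433358311653137
side cup [ 0.5503 -0.1677] 0.0388681065191001
top cup [ 0.5452 -0.1667] 0.03879587131626028
```

View pics/d.png

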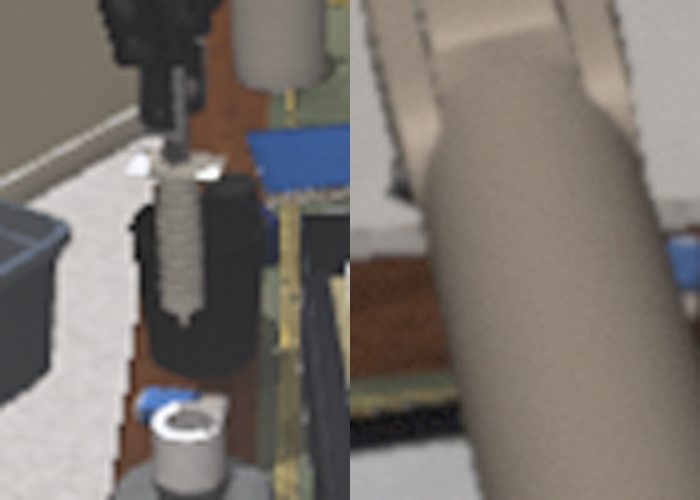

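The syringe hangs plumb and clear of the socket (tip at side crop 183,325). Next, carry it over the cup.

```bash
python3 -m jog '[[0.3,1,-0.5,0],[0.7,2.5,-0.5,0],[1.2,4.3,-0.5,0],[1.8,6.3,-0.5,0],[2.4,8.3,-0.5,0],[2.9,10.3,-0.5,0],[3.5,12.3,-0.5,0],[4,14,-0.5,0],[4.4,15.4,-0.5,0],[4.6,16.2,-0.5,0],[4.6,16.2,-0.5,0],[4.6,16.2,-0.5,0],[4.6,16.2,-0.5,0],[4.6,16.2,-0.5,0],[4.6,16.2,-0.5,0],[4.6,16.2,-0.5,0]]' && python3 -m jog '[[0,0,1,0],[0,0,2,0],[0,0,3,0],[0,0,4,0],[0,0,5,0],[0,0,6,0],[0,0,7,0],[0,0,8,0],[0,0,9,0],[0,0,10,0],[0,0,10.5,0],[0,0,10.5,0],[0,0,10.5,0],[0,0,10.5,0]]'
python3 - <<'E'
from h import *
e=np.array(bot.get_obs()["eef_pos"])
s=cam("side");u=proj(s,[e-[0,0,.03]])[0];r,c=int(u[1]),int(u[0])
cv2.imwrite("pics/e.png",cv2.resize(s["pixels"][r-40:r+50,c-45:c+45],None,fx=5,fy=5,interpolation=cv2.INTER_CUBIC)[:,:,::-1])
E
```

```text
t: 9.52
eef_pos: [0.5491, -0.1671, 0.2334]
tool_rot: [-0.0, 0.995, -0.095, 0.0]
contact_force: [0.5, 0.0, -0.9]
gripper_width: 0.283
grasp_force: 29.5
t: 10.68
eef_pos: [0.5495, -0.168, 0.1288]
tool_rot: [0.0, 0.995, -0.095, 0.0]
contact_force: [0.9, -0.8, -1.0]
gripper_width: 0.284
grasp_force: 29.5
```

View pics/e.png

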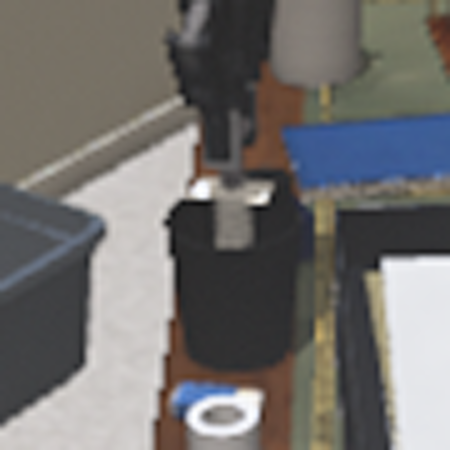

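The barrel is centred in the cup mouth (crop 235,230). I'll lower it slightly, release and retreat.

```bash
python3 -m jog '[[0,0,0.3,0],[0,0,0.6,0],[0,0,0.8,0],[0,0,0.8,0],[0,0,0.8,0]]' && python3 -m jog '[[0,0,0,0],[0,0,0,0],[0,0,0,0],[0,0,0,0],[0,0,0,0],[0,0,0,0],[0,0,0,0],[0,0,0,0]]' -0.5 && python3 -m jog '[[0,0,-1,0],[0,0,-2,0],[0,0,-4,0],[0,0,-6,0],[0,0,-9,0],[0,0,-12,0],[0,0,-14,0],[0,0,-14,0],[0,0,-14,0],[0,0,-14,0],[0,0,-14,0],[0,0,-14,0],[0,0,-14,0]]'
python3 - <<'E'
from h import *
s=cam("side");u=proj(s,[[.549,-.168,.1]])[0];r,c=int(u[1]),int(u[0])
cv2.imwrite("pics/f.png",cv2.resize(s["pixels"][r-45:r+155,c-50:c+50],None,fx=3,fy=3,interpolation=cv2.INTER_CUBIC)[:,:,::-1])
E
```

```text
t: 11.15
eef_pos: [0.5489, -0.1679, 0.1201]
tool_rot: [-0.0, 0.995, -0.095, -0.0]
contact_force: [-0.7, -0.5, -0.7]
gripper_width: 0.283
grasp_force: 29.5
t: 11.82
eef_pos: [0.5491, -0.1679, 0.1203]
tool_rot: [0.0, 0.995, -0.095, 0.0]
contact_force: [-0.1, 0.5, -0.3]
gripper_width: 0.75
grasp_force: 0.0
t: 12.9
eef_pos: [0.5485, -0.1678, 0.2594]
tool_rot: [-0.0, 0.995, -0.095, -0.001]
contact_force: [0.6, -0.3, -0.0]
gripper_width: 0.752
grasp_force: 0.0
```

View pics/f.png

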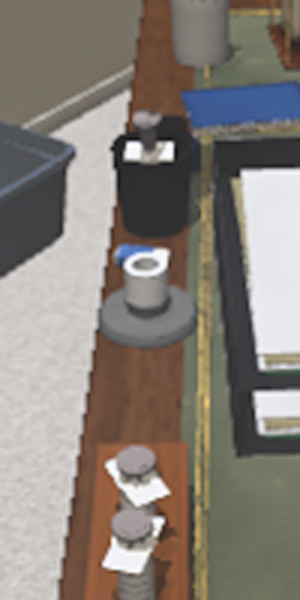

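The syringe is in the cup: its thumb rest shows at crop (147,118) and its flange at (148,150). The stand is empty, nothing else has moved and the gripper is clear.

```bash
python3 -c "
from station import bot
print(bot.hand_in())"
```

```text
the job is handed in; nothing more can be done
None
```

The plunger bound about 21 mm in, at roughly 11 N and still rising, so I stopped pressing, discarded the syringe into the black cup, released it and handed the job in.

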